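Dress the sweet-shop counter display

TASK

Set up the counter display on the white board, whose front edge carries the low wire rail: put the large round tin in the middle of the wooden plinth and the small round tin centred on top of the large one; stand the tall carton on the board squarely behind the price card, a finger's width or so from it, with one of its broad faces towards the card; and stand the sweet jar on the board midway between the plinth and the price card, in line with them. All four must stand upright with nothing held, and the tape roll and the marker must be left where they lie.

Things in the scene. Friction and masses are not known exactly. Their poses are not given: they have to be found in the camera images.
- board: Fixed white board, 220 (x) by 340 (y) mm, 12 mm thick. Origin: centre of its underside. x runs from front edge to back edge (away from the robot, turned up to 0.22 rad), y left. Low wire rail along the front edge at x = -104 mm, top 22 mm above the board. Plinth and card are fixed on the line x = 0, 210 to 240 mm apart, one left, one right (varies).
- plinth: Fixed square wooden plinth on the board, 90 x 90 mm, 20 mm high. Origin: centre of its underside (on the board's top); axes parallel to the board's.
- price_card: Fixed price-card holder on the board: black base 30 mm (x) by 70 mm (y), 8 mm high, with a blank white card (thin green strip on its front, -x) standing upright in it, 3 mm thick (x), 64 mm wide (y), its top 58 mm above the origin. Origin: centre of the base's underside (on the board's top); axes parallel to the board's, so behind the card is its +x side.
- large_tin: Loose flat round metal tin, lid closed, diameter 64 mm (65 mm at the lid's rim), height 32 mm, about 0.16 kg, standing on the counter. Origin: centre of its underside, z up.
- small_tin: Loose small round metal tin, lid closed, diameter 44 mm (45 mm at the lid's rim), height 30 mm, about 0.08 kg, standing on the counter. Origin: centre of its underside, z up.
- jar: Loose closed glass jar of round sweets with a black screw lid, body diameter 52 mm up to 64 mm height, lid diameter 49 mm above that, total height 80 mm, about 0.18 kg, standing upright. Origin: centre of its underside, z up.
- carton: Loose tall closed cardboard carton with a paper band, 36 mm (x) by 60 mm (y), 90 mm high, about 0.14 kg, standing upright. Its broad faces (60 x 90 mm) look along its +x and -x. Origin: centre of its underside, z up.
- tape_roll: Bystander: loose yellow roll of adhesive tape lying flat, outer diameter 60 mm, hole 38 mm, 22 mm high. Origin: centre of its underside. It lies among the goods and is to be left alone.
- marker: Bystander: loose white marker pen with a black cap, lying flat, 130 mm long (x), 14 mm thick. Origin: middle of its length, on its underside. To be left alone.
Not all that is in view belongs to the job. What is shaped like the carton but red or yellow is not meant.

How it is judged (in metres and radians):
At the end, for the whole second after the job is handed in: Tin on plinth within 12 mm of centre; small tin on it within 10 mm; carton on board 30 to 80 mm behind card, 15 mm sideways, square within 0.25 rad; jar on board within 15 mm of the plinth-card line, 92 to 150 mm from the centre of each; all upright within 0.1 rad, at rest (horizontal distance between large_tin and plinth below 0.012 m and z of large_tin in the frame of plinth between 0.015 and 0.026 m and horizontal distance between small_tin and large_tin below 0.01 m and z of small_tin in the frame of large_tin between 0.027 and 0.038 m and x of carton in the frame of price_card between 0.03 and 0.08 m and y of carton in the frame of price_card between -0.015 and 0.015 m and z of carton in the frame of board between 0.007 and 0.018 m and angle between the x axis of carton and the x axis of price_card, either way round below 0.25 rad and x of jar in the frame of board between -0.015 and 0.015 m and horizontal distance between jar and plinth between 0.092 and 0.15 m and horizontal distance between jar and price_card between 0.092 and 0.15 m and z of jar in the frame of board between 0.007 and 0.018 m and angle between each of large_tin, small_tin, carton, jar's own z axis and vertical below 0.1 rad and linear speed of each of large_tin, small_tin, carton, jar below 0.02 m/s and angular speed of each of large_tin, small_tin, carton, jar below 0.2 rad/s); the robot touches nothing.
It fails at once if the tape roll is moved more than 25 mm (distance of tape_roll from where it was at the start of the episode above 0.025 m).
It fails at once if the marker is moved more than 25 mm (distance of marker from where it was at the start of the episode above 0.025 m).
It also fails if it takes over 109 s, if anything falls off the work surface, if the arm or the gripper's body presses on something with over 40 N, if the wrist force passes 120 N, or if a joint passes its speed limit or range.

ROBOT

A 7-joint arm with a two-finger parallel gripper is mounted at the origin on the work surface. World frame = base frame: x ahead of the robot, y to its left, z up, the work surface at z = 0. Lengths are in mm, angles in rad, forces in N, time in s.
With the tool pointing down it reaches from about 425 to 875 mm from the base axis. Payload 4.7 kg.
Tool frame: the origin (TCP) lies where the fingers leave the gripper's body, on its centre line; the fingertips stand 73 mm ahead of it and the grasp point (between the pads) lies 54 mm ahead of it; z points along the fingers, y is the line along which they close (so a half turn about z gives the same grasp; the last joint's range is limited). The gripper opens to 85 mm and grips with 20 to 120 N. Pads are 22 mm wide; open, the fingers measure 114 mm over their backs; the gripper's body (76 mm by 85 mm) begins 54 mm behind the grasp point. The pads swing forward as they close: fully open they stand 13 mm farther back than shut.
Start: joints at [0.014, 0.321, -0.07, 1.45, 0.023, 1.371, -0.057], TCP at [650.013, -0.021, 303.949] pointing down, gripper open.
Joint ranges: [-2.86, 2.86], [-0.3, 2.09], [-1.38, 1.24], [0.06, 2.45], [-1.56, 4.7], [0.09, 2.05], [-2.69, 2.69]. Speed limits (rad/s): [2.57, 2.57, 3.14, 3.14, 3.14, 3.14, 3.14].

INTERFACE

Orientations are given as a 3x3 rotation matrix whose columns are the frame's x, y, z axes.
In Python, from plant import env, vision gives the robot as it stands. Calls block until the motion is done:
- env.movep(position, orientation): joint-space move of the TCP to a pose.
- env.move_l(position, max_speed=150, rot=None, guard=None): straight line of the TCP; rot=None keeps the orientation; max_speed is the mean speed in mm/s. With guard (N) it stops when the force on the tool has changed by that much, and returns True; else False.
- env.move_j(angles): joint-space move.
- env.set_gripper(opening, force=None): finger opening in mm; force is the grip in N (None keeps the last); returns when the fingers have stopped.
- env.wait(seconds).
- env.solve_ik(position, orientation): joint angles nearest the present ones, or None.
- env.get_state(): the state.
- vision.get_image(name): name is "scene" or "side" or "wrist"; returns a dict with "frame" (384x512x3 uint8, red, green, blue), "vfov" (degrees; the focal length in pixels is half the picture's height over the tangent of half this angle, whatever the lens; pixels are square), "cx", "cy" (the principal point, pixels), "R" (3x3) and "t" (3): a world point X has camera coordinates R X + t. Camera axes: x right, y down, z forward; pixel columns grow to the right and rows downward; lengths in mm; the calibration is good to about 2 mm. A picture is of the moment at which its call begins. There is no depth.
A pose or a line that the arm cannot do raises env.MotionError and nothing moves.
- env.sign_off(): hands the job in; it is judged then, once.
The state is a dict: "clock": time; "qpos": joint angles; "dq": joint speeds; "joint_torque": joint torques, N m; "position": TCP position; "orientation": TCP orientation; "ft_force": force on the tool from outside, world axes, zero at the start; "moment": the same for the moment, N m; "grip_width": finger opening in mm; "gripper_force": force on a finger pad.
Only numpy, scipy, OpenCV 4.12 (cv2) and the standard library are available. Lean on these libraries where they do the work, as an engineer would, in place of code of your own. Each camera call takes 0.05 s, during which the arm holds its last target. There are 200 camera calls.

## Working session

There is one attempt and no reset: what is moved stays moved. The work goes in short steps, each a Python script; the robot and the scene stay as the last script left them, time stands still between calls to the robot, and variables do not carry over. Pictures are saved under pics/ and viewed, at most 14 in all, crops included, and the job is handed in when it is done.

```bash
ls; mkdir -p pics; cat > h.py <<'E'
import numpy as np, cv2
from plant import env, vision
def snap(name,fn=None):
    d=vision.get_image(name)
    if fn: cv2.imwrite('pics/'+fn,d['frame'][:,:,::-1])
    return d
def K(d):
    f=d['frame'].shape[0]/2/np.tan(np.radians(d['vfov'])/2); return f,d['cx'],d['cy']
def ray(d,u,v):
    f,cx,cy=K(d); R=np.array(d['R']);t=np.array(d['t'])
    return -R.T@t, R.T@np.array([(u-cx)/f,(v-cy)/f,1])
def onplane(d,u,v,z):
    o,r=ray(d,u,v); return o+r*(z-o[2])/r[2]
def proj(d,X):
    f,cx,cy=K(d); c=np.array(d['R'])@np.array(X,float)+np.array(d['t']); return f*c[0]/c[2]+cx,f*c[1]/c[2]+cy
E
python3 - <<'E'
from h import *
for n in ['scene','side','wrist']:
    d=snap(n,n+'0.png'); o,r=ray(d,256,192); print(n,d['vfov'],d['cx'],d['cy'],o.round(),r.round(2))
a=[cv2.imread(f'pics/{n}0.png') for n in ['scene','side','wrist']]
E
```

```text
pics
scene 47.6557274486676 253.13720651191426 196.0441932880734 [898. 421. 901.] [-0.37 -0.44 -0.82]
side 56.93444925810892 257.91632290143644 195.21786298910163 [ 418. -757.  652.] [ 0.11  0.78 -0.62]
wrist 63.29707495617285 260.28932362665546 191.45840936892674 [651.  84. 374.] [-0.02 -0.33 -0.94]
```

View pics/scene0.png

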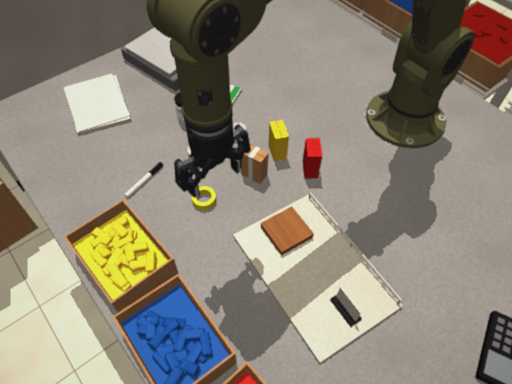

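View pics/side0.png

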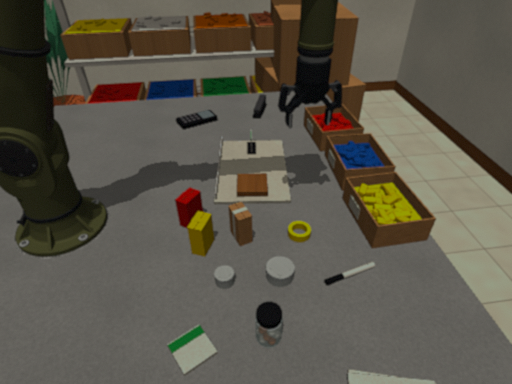

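View pics/wrist0.png

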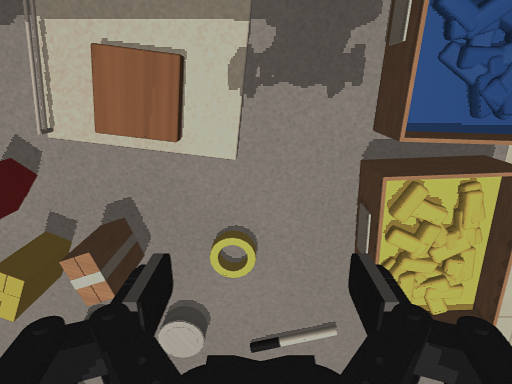

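The scene and side views show a brown carton with a paper band at side (240,224). Its look-alikes are a yellow box (201,233) and a red box (188,207). The small tin is at (224,275), the large tin at (280,270), the jar at (268,322), the tape at (299,231) and the marker at (350,273). The plinth is at scene (287,229) and the card at scene (346,306). I choose the brown one.

```bash
python3 - <<'E'
from h import *
s=snap('side'); c=snap('scene'); w=snap('wrist')
for n,u,v,z in [('carton top',238,208,90),('yellow top',201,217,90),('red top',189,193,90),('small top',224,270,30),('large top',280,265,32),('jar top',269,311,80),('tape',299,231,11),('marker',350,273,7),('plinth',252,184,32),('card base',251,155,20)]:
    print(n,onplane(s,u,v,z).round())
for n,u,v,z in [('plinth',287,229,32),('card base',346,307,20),('boardFL',310,195,12),('boardFR',401,302,12),('boardBL',235,238,12),('boardBR',319,360,12)]: print(n,onplane(c,u,v,z).round())
for n,u,v,z in [('tape',233,257,11),('large',183,336,32),('carton top',92,282,90)]: print(n,onplane(w,u,v,z).round())
print(np.array(env.get_state()['orientation']).round(2), env.get_state()['clock'])
for n,x0,y0 in [('side',170,170),]:
    f=s['frame'][180:350,150:390,::-1]; cv2.imwrite('pics/crop1.png',cv2.resize(f,None,fx=3,fy=3,interpolation=cv2.INTER_CUBIC))
E
```

```text
carton top [ 462. -106.   90.]
yellow top [ 372. -126.   90.]
red top [344. -29.  90.]
small top [ 414. -242.   30.]
large top [ 540. -248.   32.]
jar top [ 490. -391.   80.]
tape [ 614. -128.   11.]
marker [ 698. -274.    7.]
plinth [518.  61.  32.]
card base [538. 236.  20.]
plinth [518.  78.  32.]
card base [541. 292.  20.]
boardFL [400.  32.  12.]
boardFR [438. 356.  12.]
boardBL [619.  12.  12.]
boardBR [657. 333.  12.]
tape [ 614. -134.   11.]
large [ 543. -246.   32.]
carton top [ 470. -117.   90.]
[[ 0.  1. -0.]
 [ 1. -0. -0.]
 [-0. -0. -1.]] 0.3
```

View pics/crop1.png

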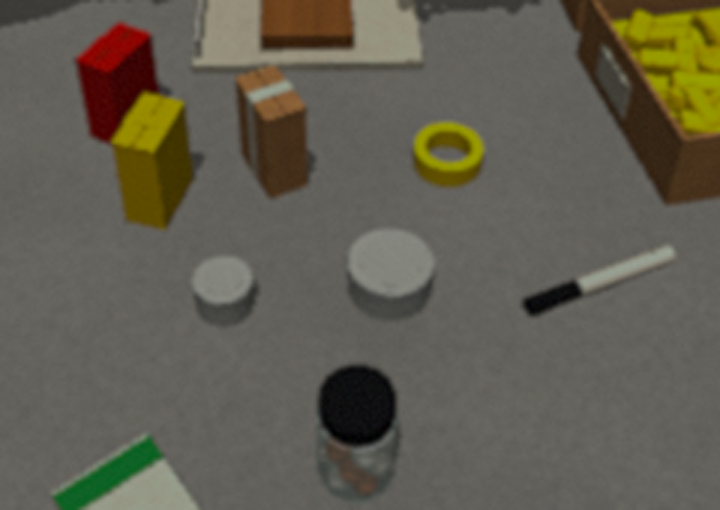

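The crop confirms it: the banded brown carton is at crop (270,130), the plain red and yellow boxes are to its left, and both tins and the jar stand clear. Next I take closer wrist views of the board and the goods.

```bash
cat >> h.py <<'E'
def rot(a): # tool y axis (closing line) ; a = world angle of tool x axis
    c,s=np.cos(a),np.sin(a)
    return np.array([[c,s,0],[s,-c,0],[0,0,-1.]])
E
python3 - <<'E'
from h import *
import pickle
for n,p in [('wb',[530,180,370]),('wg',[490,-220,370])]:
    env.movep(p,rot(np.pi/2)); env.wait(0.3)
    d=snap('wrist',n+'.png'); pickle.dump(d,open(n+'.pkl','wb')); print(n,env.get_state()['clock'])
E
```

```text
wb 1.55
wg 3.3917
```

View pics/wb.png

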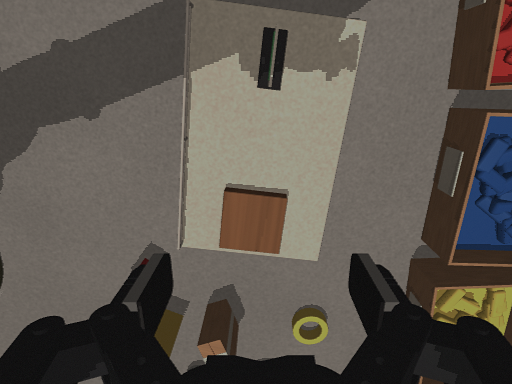

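View pics/wg.png

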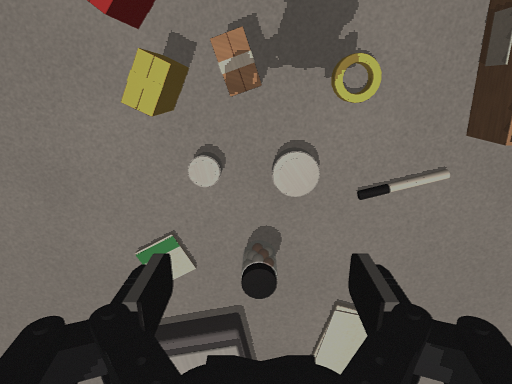

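The wb view shows the plinth top at (253,221), the card base at (272,59) and the board quad. The wg view shows the carton top at (237,61), the small tin at (204,171), the large tin at (296,174) and the jar lid at (259,281). Next I segment these.

```bash
cat > seg.py <<'E'
from h import *
import pickle
b=pickle.load(open('wb.pkl','rb')); g=pickle.load(open('wg.pkl','rb'))
def blob(d,lo,hi,seed,r=60,close=0):
    m=cv2.inRange(cv2.cvtColor(d['frame'],cv2.COLOR_RGB2HSV),np.array(lo),np.array(hi))
    w=np.zeros_like(m); cv2.circle(w,seed,r,255,-1); m&=w
    if close: m=cv2.morphologyEx(m,cv2.MORPH_CLOSE,np.ones((close,close)))
    cs=cv2.findContours(m,cv2.RETR_EXTERNAL,cv2.CHAIN_APPROX_NONE)[0]
    return max(cs,key=cv2.contourArea)[:,0,:].astype(float)
def rect(d,c,z):
    P=np.array([onplane(d,u,v,z)[:2] for u,v in c],np.float32); return cv2.minAreaRect(P)
def circ(d,c,z):
    P=np.array([onplane(d,u,v,z)[:2] for u,v in c],np.float32); return cv2.fitEllipse(P)
if __name__=='__main__':
    for d,pts in [(b,[(253,221),(258,190),(275,50),(240,150),(230,100)]),(g,[(237,45),(236,68),(240,85),(204,171),(204,188),(296,174),(296,198),(330,174),(259,281),(210,200)])]:
        h=cv2.cvtColor(d['frame'],cv2.COLOR_RGB2HSV); print([(p,h[p[1],p[0]].tolist()) for p in pts])
    pl=lambda n,r:print(n,np.round(r[0],1),np.round(r[1],1),round(r[2],1))
    pl('plinth',rect(b,blob(b,(0,90,85),(15,255,255),(253,221)),32))
    pl('card',rect(b,blob(b,(0,0,0),(179,255,50),(272,59),45,7),20))
    pl('board',rect(b,blob(b,(0,0,110),(60,80,255),(250,150),170,25),12))
    pl('carton',rect(g,blob(g,(0,70,80),(15,255,255),(237,61),45,25),90))
    pl('small',circ(g,blob(g,(0,0,135),(179,60,255),(204,171),30),30))
    pl('large',circ(g,blob(g,(0,0,135),(179,60,255),(296,174),40),32))
    pl('jar',circ(g,blob(g,(0,0,0),(179,255,45),(259,281),30),80))
E
python3 seg.py
```

```text
[((253, 221), [12, 142, 113]), ((258, 190), [17, 54, 100]), ((275, 50), [17, 43, 107]), ((240, 150), [19, 44, 155]), ((230, 100), [19, 44, 156])]
[((237, 45), [13, 121, 147]), ((236, 68), [17, 43, 126]), ((240, 85), [13, 121, 97]), ((204, 171), [21, 26, 168]), ((204, 188), [14, 31, 125]), ((296, 174), [18, 26, 168]), ((296, 198), [16, 29, 114]), ((330, 174), [17, 30, 119]), ((259, 281), [150, 9, 30]), ((210, 200), [16, 31, 123])]
plinth [518.6  73.2] [88.8 88.8] 82.9
card [545.5 291.6] [69.4 29.2] 82.7
board [526.  121.1] [487.3 455.9] 41.9
carton [ 465.6 -114.1] [36.1 59.8] 18.8
small [ 413.3 -248.6] [42.4 42.7] 8.7
large [ 539.  -252.2] [62.  62.6] 82.2
jar [ 488.6 -388.6] [46.5 56.4] 0.8
```

All sizes agree with the specification: plinth 88.8, card base 69×29, carton 36.1×59.8, tins 42.5 and 62.3. The plinth–card spacing is 220 and the board yaw is −0.123. I start with the large tin.

```bash
cat >> h.py <<'E'
PL=np.array([518.6,73.2]); CD=np.array([545.5,291.6]); YAW=-np.arctan2(*(CD-PL)); BX=np.array([np.cos(YAW),np.sin(YAW)])
def pick(xy,a,z,force,hover=250,opening=85):
    env.set_gripper(opening)
    env.movep([*xy,hover],rot(a)); env.move_l([*xy,z+25],250); env.move_l([*xy,z],80)
    env.set_gripper(0,force); s=env.get_state(); print('grip',s['grip_width'],s['gripper_force'])
    env.move_l([*xy,hover],250); s=env.get_state(); print('lift',s['grip_width'],s['ft_force'],s['clock'])
def place(xy,a,z,hover=260):
    env.movep([*xy,hover],rot(a)); env.move_l([*xy,z+12],200); env.wait(.2)
    print('guard',env.move_l([*xy,z-3],25,guard=5)); print('z',env.get_state()['position'][2]-z)
    env.set_gripper(85); env.wait(.2); env.move_l([*xy,hover],200); print(env.get_state()['clock'])
E
python3 - <<'E'
from h import *
print(YAW)
pick([539,-252.2],np.pi/2,78,40)
place(PL,np.pi/2+YAW,78+32)
E
```

```text
-0.12255126503339506
grip 62.88592910790736 44.641268849372864
lift 62.702430069866786 [-0.37289659 -0.28225693 -2.07328392] 6.575
guard True
z 0.5564345143663303
10.7917
```

```bash
python3 - <<'E'
from h import *
from seg import blob,circ
env.movep([530,180,370],rot(np.pi/2)); env.wait(.2); d=snap('wrist','wb2.png')
u=tuple(int(x) for x in proj(d,[*PL,64])); print(u,circ(d,blob(d,(0,0,135),(179,60,255),u,38),64))
pick([413.3,-248.6],np.pi/2,78,30)
E
```

```text
(252, 232) ((517.7049560546875, 71.72615051269531), (65.34049224853516, 100.7646255493164), 81.95674133300781)
grip 42.67487228422007 30.518483519554138
lift 43.120052390637 [-0.62251962  0.05455235 -0.94660699] 16.1167
```

View pics/wb2.png

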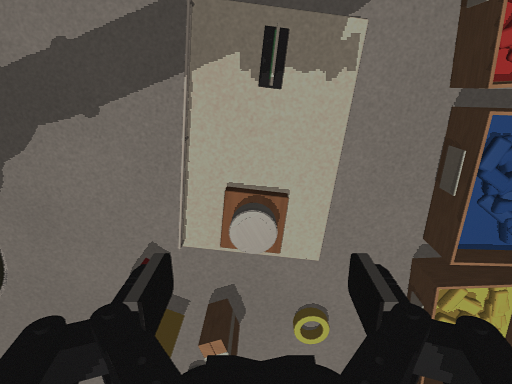

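wb2 shows the large tin seated on the plinth with its top centred at (253,231), against a predicted (252,232). That is within about 2 mm. I continue with the small tin and the jar.

```bash
python3 - <<'E'
from h import *
place(PL,np.pi/2+YAW,78+64)
pick([489,-392],np.pi/2,100,40,hover=270)
place((PL+CD)/2,np.pi/2+YAW,112,hover=280)
env.movep([530,180,370],rot(np.pi/2)); env.wait(.2); d=snap('wrist','wb3.png')
print(proj(d,[*PL,94]),proj(d,[*(PL+CD)/2,92]))
for a in [.328,.328+np.pi]:
    print(a,env.solve_ik([465.6,-114.1,109],rot(a)))
E
```

```text
guard True
z 0.5915931096132283
20.1917
grip 51.05421742511231 42.08118975162506
lift 51.12784239539755 [-0.73834612 -0.46721656 -2.81280848] 24.5417
guard True
z 0.5656097798039212
29.8583
(np.float64(252.01493495439198), np.float64(245.3943065528151)) (np.float64(262.931154594033), np.float64(159.20155793334865))
0.328 [-0.13827838  0.15875894  0.34548781  2.08503451 -0.06796322  0.90815806
 -0.99774893]
3.469592653589793 [-0.0334754   0.15654615  0.23302687  2.08150199 -0.04568102  0.90821586
  2.12371151]
```

View pics/wb3.png

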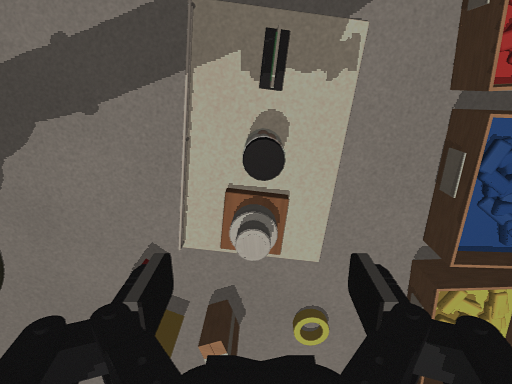

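wb3 shows the small tin on the large one at about (253,242) and the jar lid at (264,158), both close to prediction. Next is the carton.

```bash
python3 - <<'E'
from h import *
from seg import blob,rect,circ
pick([465.6,-114.1],.328,109,35,hover=280)
place(CD+50*BX,YAW,121,hover=290)
env.movep([530,180,400],rot(np.pi/2)); env.wait(.5); d=snap('wrist','wb4.png')
c=CD+50*BX; u=tuple(int(x) for x in proj(d,[*c,102])); print(c,u,rect(d,blob(d,(0,70,70),(15,255,255),u,50,25),102))
s=snap('side'); cv2.imwrite('pics/side4.png',cv2.resize(s['frame'][100:330,190:390,::-1],None,fx=2.6,fy=2.6,interpolation=cv2.INTER_CUBIC))
for n,p in [('L',[*PL,64]),('S',[*PL,94])]: print(n,proj(d,p),proj(s,p))
E
```

```text
grip 59.82852422348161 31.228289008140564
lift 60.01304584579274 [-0.69674163  0.47772195 -2.52292115] 34.3583
guard True
z 0.6573799187176377
39.1
[595.12499938 285.48776336] (318, 62) ((590.7363891601562, 285.9656982421875), (59.82930374145508, 44.10390853881836), 82.88651275634766)
L (np.float64(251.98394364416296), np.float64(224.56148495218872)) (np.float64(251.55903043001177), np.float64(172.55265459651568))
S (np.float64(251.4195762216541), np.float64(234.11023500067947)) (np.float64(251.38970774733752), np.float64(163.8626560552259))
```

View pics/wb4.png

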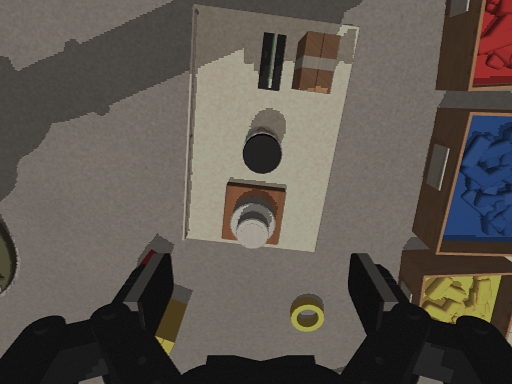

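View pics/side4.png

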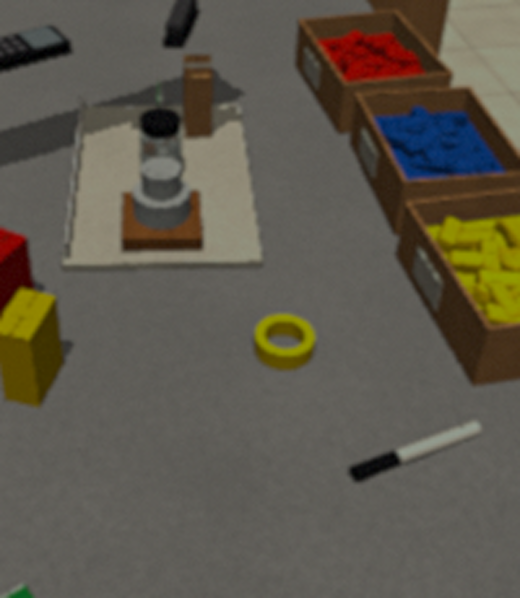

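wb4 shows the carton square behind the card at (316,63), the jar at (262,153) and the tins at (252,222). The side view shows everything upright with the tape and marker untouched. I make one finer check of the small tin's centring, using Hough circles.

```bash
python3 - <<'E'
from h import *
d=snap('wrist'); g=d['frame'][190:260,215:295]; k=6
G=cv2.cvtColor(cv2.resize(g,None,fx=k,fy=k,interpolation=cv2.INTER_CUBIC),cv2.COLOR_RGB2GRAY)
for r0,r1,z in [(14,19,94),(20,26,64)]:
    c=cv2.HoughCircles(cv2.GaussianBlur(G,(0,0),3),cv2.HOUGH_GRADIENT_ALT,1.5,20,param1=80,param2=.5,minRadius=r0*k,maxRadius=r1*k)
    if c is None: print(z,None); continue
    for x,y,r in c[0][:4]: print(z,round(x/k+215,1),round(y/k+190,1),round(r/k,1),onplane(d,x/k+215,y/k+190,z)[:2].round(1))
cv2.imwrite('pics/tins.png',cv2.resize(g,None,fx=7,fy=7,interpolation=cv2.INTER_CUBIC)[:,:,::-1])
E
```

```text
94 None
64 None
```

View pics/tins.png

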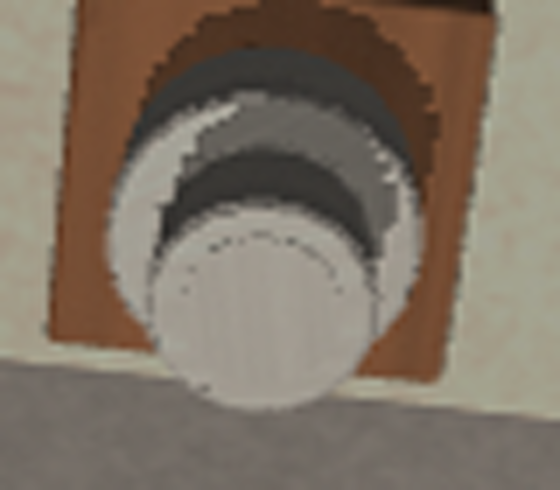

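The crop puts the small tin top at (252.7,233.4) and the large at (252.9,223.7). Both are about 1 px from the plinth-centre predictions, so the stack is concentric within about 2 mm. I hand it in.

```bash
python3 -c "
from h import *
print(env.sign_off(), env.get_state()['clock'])"
```

```text
the job is handed in; nothing more can be done
the job is handed in; nothing more can be done
```

The display is set up and handed in at about 40 s on the robot's clock: all four items stand in place in the last pictures, with the tape roll and marker untouched; the hand-in call did not report a verdict.

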